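Seat the take-up reel on the film digitiser

TASK

The empty white take-up reel has been dropped onto the spindle of the film digitiser and lies askew on top of the brass drive pin. Without lifting, pinching or forcing it, turn the reel round its spindle with a fingertip in one of its windows until the notch in its hub (in line with the orange stripe) drops over the pin, which is in line with the orange mark on the case; then press the hub down until the reel snaps home, level and flat on the drive flange. Leave the grey film can, the notebook and the phone where they are, and finish with the hand clear of everything.

Things in the scene. Friction and masses are not known exactly. Their poses are not given: they have to be found in the camera images.
- digitiser: film digitiser, a dark grey case fixed to the desk. Origin on the axis of its take-up spindle, at desk height, z up. In its frame (mm): case x -112 to 112, y -110 to 190, top at z 34; film gate and two rollers at x -97 to -45, y 103 to 189, up to z 60; arm with a spare spindle at x 42 to 78, y up to 286, z up to 62
- scan_head (a point): centre of the top of the black scanning head, which stands on the case: in the digitiser's frame it fills x -45 to 105, y 105 to 187, up to z 78 mm; its screen rises to z 100 at x 30 to 88
- index_mark (a point): orange index mark, 14 x 6 mm, on top of the case, 101 mm from the spindle's axis: the drive pin stands under the reel on the line from the axis to this mark (the digitiser's -x)
- spindle_seat (a point): centre of the flat top of the drive flange (diameter 56, 46 mm over the desk), on the spindle's axis; the centre of the reel's underside comes here when the reel is home. From it rises the steel spindle, diameter 14.6, top 32 mm above this point, with three sprung balls round its side 5 mm above the flange
- drive_pin (a point): centre of the top of the upright brass drive pin: diameter 6, 20.5 mm from the spindle's axis towards the index mark, top 11 mm above the drive flange
- reel: loose white plastic film reel, diameter 178, 14 mm thick, 110 g; origin at the centre of its underside, z up along its axis, x towards its notch. At the start it rests on the pin on one side and on the spindle's sprung balls on the other: tilted about 0.1 rad, origin about 9 mm over the flange. It turns easily on the spindle either way (under 2 N at a spoke)
- reel_notch (a point): centre of the notch, at the underside, 20.5 mm from the reel's axis along its x: a slot right through the hub, 10 mm wide, 14 mm long radially. It drops over the pin when within about 0.1 rad: the reel then lies nearly level with its underside 8 mm over the flange, and the pin (3 mm into the notch) stops it from being turned on
- hub_top (a point): centre of the hub's flat top, radius 8 (bore) to 32 mm, 14 mm above the underside: press here, beside or on both sides of the spindle. Once the notch is on the pin, a press of about 8 N drives the hub over the sprung balls, down 8 mm onto the flange, and they hold it there
- spoke0 (a point): middle of the top of the spoke with the orange stripe, 58 mm from the reel's axis, in line with the notch. The three spokes are 14 mm high, at 58 mm out about 17 mm wide, and join the hub (radius 32) to the rim (radius 80 to 89). Between them three through windows, radius 36 to 80 mm and about 100 degrees wide, take a fingertip, which can push a spoke sideways
- spoke1 (a point): the same point of the plain spoke 120 degrees counterclockwise (seen from above) from spoke0
- spoke2 (a point): the same point of the plain spoke 120 degrees clockwise (seen from above) from spoke0
- film_can: bystander: flat round dark grey film can with a plain oblong paper label, diameter 184, 20 mm high, origin at the centre of its underside
- notebook: bystander: black notebook lying on the desk, 180 x 125 x 16 mm, origin at the centre of its underside
- phone: bystander: mobile phone lying on the desk, 142 x 68 x 8 mm, origin at the centre of its underside

How it is judged:
By the outcome, as a careful person would: the job done as asked, in the order asked, and still so for the second after the job is handed in, with the robot touching nothing.
It also fails if it takes over 51 s, if anything falls off the work surface, if the arm or the gripper's body presses on something with over 40 N, if the wrist force passes 120 N, or if a joint passes its speed limit or range.

ROBOT

A 6-joint arm with a two-finger parallel gripper is mounted at the origin on a cart in front of the work surface, level with it; the furniture and walls round the work are solid. World frame = base frame: x ahead of the robot, y to its left, z up, the work surface at z = 0. Lengths are in m, angles in rad, forces in N, time in s.
With the tool pointing down it reaches from about 0.35 to 0.975 m from the base axis. Payload 4.9 kg.
Tool frame: the origin (TCP) lies on the front face of the gripper's body, between the roots of the fingers; the fingertips stand ctrl.finger_overhang ahead of it and the grasp point (between the pads) lies 54 mm ahead of it (ctrl.finger_overhang is the distance from the TCP to the fingertips, in m); z points along the fingers, y is the line along which they close (so a half turn about z gives the same grasp; the last joint's range is limited). The gripper opens to 85 mm and grips with 20 to 120 N. Pads are 22 mm wide; open, the fingers measure 114 mm over their backs; the gripper's body (76 mm by 85 mm) begins 54 mm behind the grasp point. The pads swing forward as they close: fully open they stand 13 mm farther back than shut.
Start: joints at [-1.267, 0.053, 1.613, -0, 1.476, -0.119], TCP at [0.256, -0.57, 0.304] pointing down, gripper open.
Joint ranges: [-3.01, 3.01], [-1.01, 2.22], [0.06, 2.58], [-1.02, 4.17], [0.09, 2.62], [-3.14, 3.14]. Speed limits (rad/s): [2.57, 2.57, 3.14, 3.14, 3.14, 3.14].

INTERFACE

Orientations are given as a rotation vector (axis times angle).
In Python, from station import ctrl, vision gives the robot as it stands. The module is installed in compiled form; this text tells all that it offers.
- The arm moves only by the tool drive_tool, never from a script. Its argument "rows" is a list of rows, each a list of 2 entries, a list of its own where there are three numbers: the shift along the tool's x, y, z in m, then the turn about the tool's z in rad. A call has 1 to 10 rows; each row shifts and turns the commanded pose from where the row before left it, along the tool's axes as they then stand; what a row does not reach is not made up. A row lasts 1/10 s, in which the tool goes at most 50 mm and 8.59 degrees, less where a joint would pass 70% of its speed; a pose out of reach is approached as far as the arm can. A call with a gripper value outside its range is refused whole. "jaw" is the closure, from 0 (fully open) to 1 (shut), set as the call begins (left out, the last holds). The fingers move at their own pace and stop on an object; "grip_force" is the grip in N (left out, the last holds). Time passes only in rows, so rows that do not move let the fingers close. It gives the time, the measured TCP pose, the force, the opening and the grip force at its end, in the units of the state.
- ctrl.get_obs(): the state, without advancing time (a new reading comes with each control period).
- vision.get_image(name): name is "scene" or "top" or "wrist"; returns a dict with "image" (480x640x3 uint8, blue, green, red), "vertical_fov" (degrees; the focal length in pixels is half the picture's height over the tangent of half this angle, whatever the lens; pixels are square), "cx", "cy" (the principal point, pixels), "R" (3x3) and "t" (3): a world point X has camera coordinates R X + t. Camera axes: x right, y down, z forward; pixel columns grow to the right and rows downward; lengths in m; the calibration is good to about 2 mm. The wrist camera is an equidistant fisheye: a pixel r from the principal point sees the ray r / f radians off the axis. A picture is of the moment at which its call begins. There is no depth.
- ctrl.finish_job(): hands the job in; it is judged then, once.
The state is a dict: "t": time; "q": joint angles; "dq": joint speeds; "effort": joint torques, N m; "tool_pos": TCP position; "tool_rot": TCP orientation; "contact_force": force on the tool from outside, world axes, zero at the start; "wrist_torque": the same for the moment, N m; "opening": finger opening in m; "grip_force": force on a finger pad.
Only numpy, scipy, OpenCV 4.12 (cv2) and the standard library are available. Lean on these libraries where they do the work, as an engineer would, in place of code of your own. Each camera call takes 0.05 s, during which the arm holds its last target. There are 200 camera calls.

## Working session

There is one attempt and no reset: what is moved stays moved. The work goes in short steps, Python scripts to look and compute and a tool call to move; the robot and the scene stay as the last step left them, time stands still between calls to the robot, and variables do not carry over. Pictures are saved under pics/ and viewed, at most 13 in all, crops included, and the job is handed in when it is done.

Besides the shell and the picture viewer there is one more tool, called after "Request:" by a JSON object that holds its "api" and its "payload". drive_tool: Moves the arm, as the interface text tells. Its arguments: {"type":"object","properties":{"rows":{"type":"array","items":{"type":"array"}},"jaw":{"type":"number"},"grip_force":{"type":"number"}},"required":["rows"]}

```bash
mkdir -p pics
cat > h.py <<'E'
import numpy as np,cv2
from station import ctrl,vision
def ray(im,u,v):
    f=240/np.tan(np.radians(im["vertical_fov"])/2)
    d=np.array([(u-im["cx"])/f,(v-im["cy"])/f,1.]);R=np.array(im["R"]);t=np.array(im["t"])
    return -R.T@t,R.T@d
def onz(im,u,v,z):
    c,d=ray(im,u,v);return c+d*(z-c[2])/d[2]
def proj(im,X):
    f=240/np.tan(np.radians(im["vertical_fov"])/2)
    p=np.array(im["R"])@np.array(X)+np.array(im["t"]);return im["cx"]+f*p[0]/p[2],im["cy"]+f*p[1]/p[2]
def orange(im,amin=8):
    h=cv2.cvtColor(im["image"],cv2.COLOR_BGR2HSV)
    m=cv2.inRange(h,(5,130,120),(22,255,255))
    n,l,s,c=cv2.connectedComponentsWithStats(m)
    return [(s[i].tolist(),c[i].round(1).tolist()) for i in range(1,n) if s[i][4]>=amin]
E
python3 - <<'E'
from h import *
a=[]
for n in("top","scene"):
    im=vision.get_image(n);cv2.imwrite(f"pics/{n}0.png",im["image"]);print(n,im["vertical_fov"],orange(im),-np.array(im["R"]).T@im["t"])
o=ctrl.get_obs();print(o,ctrl.finger_overhang)
E
```

```text
top 42.42565795585911 [([8, 0, 632, 360, 103390], [250.4, 171.7]), ([463, 0, 23, 25, 278], [475.2, 10.1]), ([629, 62, 11, 21, 116], [635.4, 70.5]), ([123, 113, 8, 1, 8], [126.5, 113.0]), ([99, 115, 8, 2, 10], [102.9, 115.2]), ([109, 114, 10, 2, 12], [114.2, 114.2]), ([109, 122, 4, 7, 12], [111.0, 126.1]), ([341, 133, 14, 1, 14], [347.5, 133.0]), ([423, 134, 11, 1, 11], [428.0, 134.0]), ([614, 135, 26, 12, 150], [628.1, 141.6]), ([595, 143, 45, 52, 1444], [617.6, 164.8]), ([348, 194, 3, 6, 10], [348.7, 197.0]), ([87, 197, 4, 5, 16], [88.4, 198.6]), ([602, 197, 38, 64, 1233], [623.2, 234.2]), ([85, 207, 5, 3, 11], [86.7, 207.8]), ([251, 208, 18, 3, 28], [260.2, 209.1]), ([84, 219, 4, 4, 10], [85.6, 220.5]), ([481, 245, 18, 25, 177], [488.5, 260.8]), ([551, 244, 89, 112, 1890], [615.9, 295.0]), ([592, 251, 8, 10, 51], [595.4, 255.5]), ([76, 270, 6, 4, 18], [79.1, 271.3]), ([442, 270, 14, 9, 98], [448.0, 274.1]), ([486, 271, 12, 9, 54], [489.6, 275.7]), ([499, 275, 25, 5, 53], [509.6, 277.7]), ([411, 280, 181, 63, 5267], [482.2, 303.4]), ([597, 301, 9, 4, 13], [600.2, 302.3]), ([572, 304
[... 2685 characters left out ...]
: 0.1, 'q': array([-1.26700807e+00,  5.32978342e-02,  1.61415479e+00,  6.72825137e-06,
        1.47598288e+00, -1.19010866e-01]), 'dq': array([ 1.05573017e-03,  3.09675722e-05, -3.41948464e-03,  9.89538461e-05,
        1.56629782e-03,  1.31262561e-04]), 'effort': array([-1.97199292e-04, -3.94901776e+01, -3.71363425e+01, -1.02983638e-04,
        3.90097004e-03,  3.86482066e-05]), 'tool_pos': array([ 0.25631414, -0.56955872,  0.30278262]), 'tool_rot': array([-3.06986061e+00, -6.58809554e-01,  2.56436525e-04]), 'contact_force': array([-0.14245383, -0.13932565,  0.71122419]), 'wrist_torque': array([-0.02795518,  0.00666268, -0.00907311]), 'grip_force': 0.0, 'opening': 0.08541813514776454} 0.0726
```

View pics/top0.png

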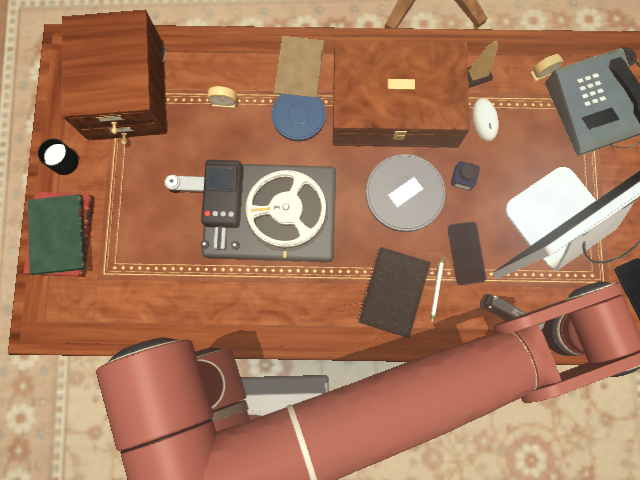

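View pics/scene0.png

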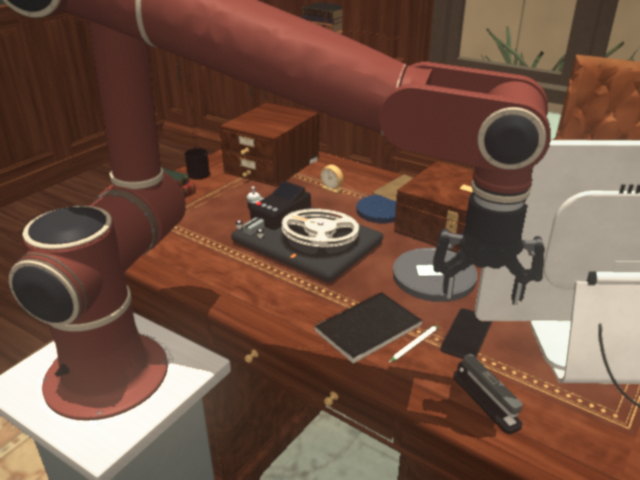

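The top view shows the reel centre near (286,208), its orange stripe to the left near (262,209), and the index mark near (285,254). The notch needs about a quarter turn counterclockwise. I'll measure on a zoomed crop.

Run:
```python
from h import *
im=vision.get_image("top");I=im["image"]
cv2.imwrite("pics/crop1.png",cv2.resize(I[150:270,190:350],None,fx=5,fy=5,interpolation=cv2.INTER_CUBIC))
h=cv2.cvtColor(I,cv2.COLOR_BGR2HSV)
m=np.zeros((480,640),np.uint8);m[160:262,240:334]=255
o=cv2.inRange(h,(8,100,100),(28,255,255))&m
n,l,s,c=cv2.connectedComponentsWithStats(o)
for i in range(1,n):
    if s[i][4]>5: print(s[i],c[i].round(1))
w=cv2.inRange(h,(0,0,150),(40,90,255))&m
cs=max(cv2.findContours(w,cv2.RETR_EXTERNAL,cv2.CHAIN_APPROX_NONE)[0],key=cv2.contourArea)
e=cv2.fitEllipse(cv2.convexHull(cs));print(e)
print("reel c z.062",onz(im,*e[0],.065))
```

```text
[240 160  94   7 502] [291.1 162.3]
[251 208  19   4  42] [259.6 209.1]
[283 251   4   7  20] [284.5 254. ]
[330 256   4   6  11] [332.3 259.4]
[240 259  73   3 132] [268.3 260.5]
((285.3764953613281, 207.94204711914062), (76.95683288574219, 81.24234008789062), 83.79496002197266)
reel c z.062 [ 0.55465821 -0.08901285  0.065     ]
```

View pics/crop1.png

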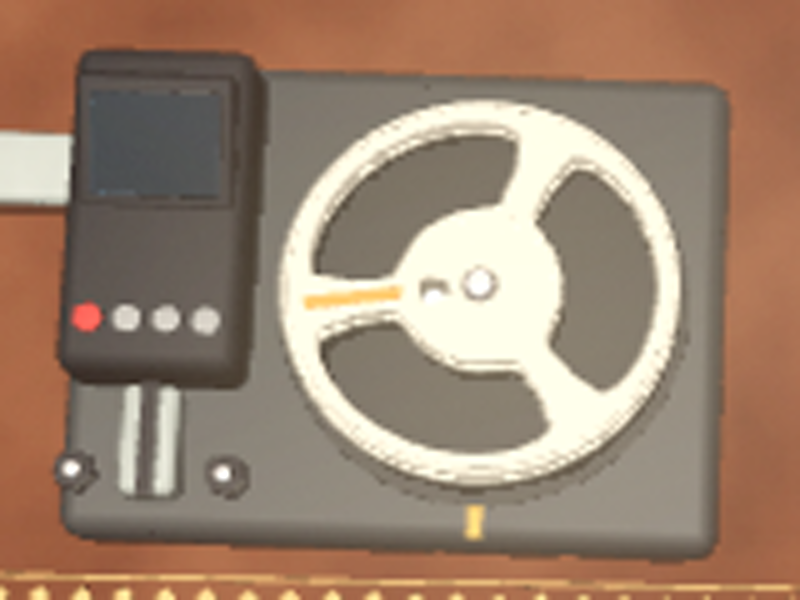

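Run:
```python
from h import *
im=vision.get_image("top")
S=onz(im,286,206.8,.078);M=onz(im,284.5,254,.034);T=onz(im,259.6,209.1,.070)
an=lambda a:np.degrees(np.arctan2(a[1],a[0]))
print(S,M,T,np.linalg.norm((M-S)[:2]),an(M-S),np.linalg.norm((T-S)[:2]),an(T-S))
# spokes from top view: reel plane sampling at r=58, angles where bright
h=cv2.cvtColor(im["image"],cv2.COLOR_BGR2HSV);r=[]
for a in range(0,360,4):
    u,v=proj(im,[S[0]+.058*np.cos(np.radians(a)),S[1]+.058*np.sin(np.radians(a)),.068])
    if h[int(round(v)),int(round(u)),2]>190: r.append(a)
print(r)
```

```text
[ 0.55403918 -0.09114041  0.078     ] [ 0.45546655 -0.08351533  0.034     ] [ 0.55244159 -0.03176834  0.07      ] 0.0988671069425125 175.57669448476446 0.05939355800327672 91.54134887071281
[84, 88, 92, 96, 100, 208, 212, 216, 220, 224, 328, 332, 336, 340, 344]
```

Request:
{"api": "drive_tool", "payload": {"rows": [[[0,0,0],0],[[0,0,0],0],[[0,0,0],0],[[0,0,0],0]], "jaw": 1, "grip_force": 20}}

```text
t: 0.6
tool_pos: [0.2564, -0.57, 0.3039]
tool_rot: [3.072, 0.659, 0.0]
contact_force: [0.3, -0.5, 0.4]
opening: 0.028
grip_force: 0.0
```

Request:
{"api": "drive_tool", "payload": {"rows": [[[0.031,-0.026,0],0],[[0.031,-0.026,0],0],[[0.031,-0.026,0],0],[[0.031,-0.026,0],0],[[0.031,-0.026,0],0],[[0.031,-0.026,0],0],[[0.031,-0.026,0],0],[[0.031,-0.026,0],0],[[0.031,-0.026,0],0],[[0.031,-0.026,0],0]]}}

```text
t: 1.6
tool_pos: [0.4329, -0.2041, 0.3042]
tool_rot: [3.071, 0.659, 0.001]
contact_force: [0.6, 0.2, 0.1]
opening: -0.0001
grip_force: 0.0
```

Request:
{"api": "drive_tool", "payload": {"rows": [[[0.031,-0.026,0],0],[[0.031,-0.026,0],0],[[0.03,-0.025,0],0],[[0.03,-0.024,0],0],[[0,0,-0.015],0.149],[[0,0,-0.01],0.149],[[0,0,0],0.149],[[0,0,0],0.149],[[0,0,0],0.149],[[0,0,0],0.149]]}}

```text
t: 2.6
tool_pos: [0.5023, -0.0634, 0.3291]
tool_rot: [-3.053, 0.743, -0.0]
contact_force: [0.2, -1.1, 0.0]
opening: 0.0
grip_force: 0.0
```

Run:
```python
from h import *
im=vision.get_image("wrist");cv2.imwrite("pics/w1.png",im["image"])
from scipy.spatial.transform import Rotation as R
o=ctrl.get_obs();M=R.from_rotvec(o["tool_rot"]).as_matrix()
print(o["tool_pos"],o["q"],np.degrees(np.arctan2(M[1,0],M[0,0])),M[:,2],ctrl.finger_overhang,o["t"])
```

```text
[ 0.50226564 -0.06344551  0.32903696] [-2.72753917e-01 -2.50744477e-01  1.85348174e+00  1.21681280e-05
  1.53857804e+00  1.77901702e+00] -27.5578382984734 [ 2.70373763e-04 -6.30017098e-05 -9.99999961e-01] 0.0726 2.65
```

View pics/w1.png

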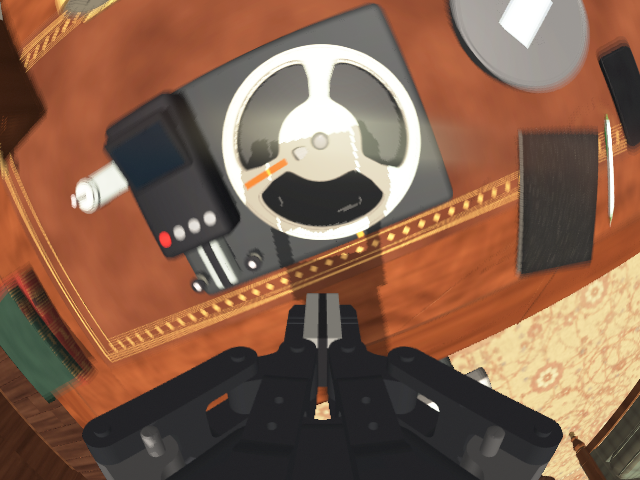

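The wrist view shows the spindle at (319,141), the stripe at (266,174) and the mark at (361,235). The fingers are shut at the bottom centre, and the window lies ahead of them. I'll cross-check the axis and reel angle from here.

```bash
cat >> h.py <<'E'
def wray(im,u,v,z):
    f=240/np.tan(np.radians(im["vertical_fov"])/2);x,y=u-im["cx"],v-im["cy"];r=np.hypot(x,y);th=r/f
    d=np.array([x/r*np.sin(th),y/r*np.sin(th),np.cos(th)]);R=np.array(im["R"]);c=-R.T@np.array(im["t"]);d=R.T@d
    return c+d*(z-c[2])/d[2]
def spots(im):
    h=cv2.cvtColor(im["image"],cv2.COLOR_BGR2HSV);o=cv2.inRange(h,(8,140,170),(24,255,255))
    n,l,s,c=cv2.connectedComponentsWithStats(o);return [(s[i],c[i].round(1)) for i in range(1,n) if s[i][4]>15]
E
python3 - <<'E'
from h import *
im=vision.get_image("wrist")
an=lambda a:np.degrees(np.arctan2(a[1],a[0]))
S=wray(im,319.5,141,.078);M=wray(im,361,235,.034);T=wray(im,266,174,.07)
print(S,M,T,np.linalg.norm((M-S)[:2]),an(M-S),np.linalg.norm((T-S)[:2]),an(T-S))
E
```

```text
[ 0.55760436 -0.08959706  0.078     ] [ 0.45025439 -0.08169332  0.034     ] [ 0.55355321 -0.033199    0.07      ] 0.10764053848239993 175.789146310981 0.056543374336237816 94.10857669867684
```

Request:
{"api": "drive_tool", "payload": {"rows": [[[0.001,0,0.04],0],[[0,0,0.04],0],[[0,0,0.04],0],[[0,0,0.03],0],[[0,0,0.02],0],[[0,0,0.012],0],[[0,0,0.012],0],[[0,0,0.012],0],[[0,0,0],0]]}}

```text
t: 3.6
tool_pos: [0.5025, -0.0638, 0.1217]
tool_rot: [-3.055, 0.732, 0.003]
contact_force: [-1.0, -0.0, 0.5]
opening: 0.0001
grip_force: 0.0
```

Run:
```python
from h import *
o=ctrl.get_obs();print(o["tool_pos"],o["contact_force"])
im=vision.get_image("scene");cv2.imwrite("pics/s2.png",cv2.resize(im["image"][150:300,220:420],None,fx=4,fy=4,interpolation=cv2.INTER_CUBIC))
```

```text
[ 0.50254753 -0.06376057  0.12166225] [-0.9500417  -0.01763201  0.45661839]
```

View pics/s2.png

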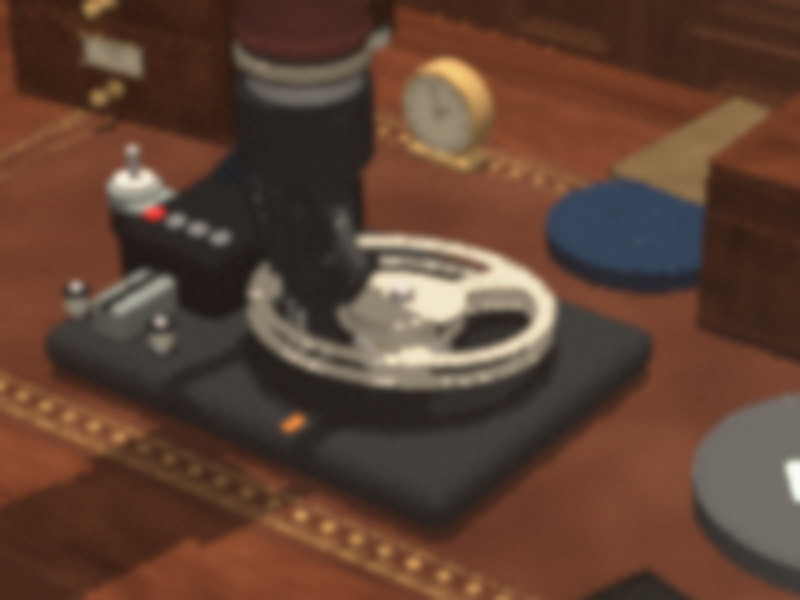

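The finger is inside the window and touches nothing (force about 1 N). Now I'll sweep counterclockwise.

Request:
{"api": "drive_tool", "payload": {"rows": [[[0.00015,0.0044,0],-0.075],[[0.00015,0.0044,0],-0.075],[[0.00015,0.0044,0],-0.075],[[0.00015,0.0044,0],-0.075],[[0.00015,0.0044,0],-0.075],[[0.00015,0.0044,0],-0.075],[[0.00015,0.0044,0],-0.075],[[0.00015,0.0044,0],-0.075],[[0.00015,0.0044,0],-0.075],[[0.00015,0.0044,0],-0.075]]}}

```text
t: 4.65
tool_pos: [0.4997, -0.1072, 0.1243]
tool_rot: [3.109, 0.442, 0.003]
contact_force: [-0.2, 0.5, 0.7]
opening: -0.0
grip_force: 0.1
```

Request:
{"api": "drive_tool", "payload": {"rows": [[[0.00015,0.0044,0],-0.075],[[0.00015,0.0044,0],-0.075],[[0.00015,0.0044,0],-0.075],[[0.00015,0.0044,0],-0.075],[[0.00015,0.0044,0],-0.075],[[0.00015,0.0044,0],-0.075],[[0.00015,0.0044,0],-0.075],[[0,0,0],0],[[0,0,0],0]]}}

```text
t: 5.55
tool_pos: [0.515, -0.1331, 0.1238]
tool_rot: [2.891, 1.226, 0.002]
contact_force: [0.4, 0.2, -0.1]
opening: 0.0
grip_force: 0.0
```

Run:
```python
from h import *
o=ctrl.get_obs();p=o["tool_pos"];print(p,o["contact_force"],np.hypot(p[0]-.555,p[1]+.0905),np.degrees(np.arctan2(p[1]+.0905,p[0]-.555)))
im=vision.get_image("wrist");top=vision.get_image("top")
for s,c in spots(im): print(s,c,wray(im,*c,.068))
c=top["image"][150:270,190:350]
cv2.imwrite("pics/c3.png",np.vstack([cv2.resize(c,(360,270),interpolation=cv2.INTER_CUBIC),cv2.resize(im["image"],(360,270))]))
```

```text
[ 0.51496488 -0.1330692   0.12375721] [ 0.36386109  0.21916244 -0.14266485] 0.05843755067809309 -133.24286835843986
[  6 121   6  10  58] [  8.6 125.7] [0.47926998 0.0278508  0.068     ]
[  0 131  10  14  16] [  4.1 137.4] [0.47317232 0.02717054 0.068     ]
[  0 141 101 126 393] [ 48.  205.1] [ 0.46815887 -0.01266767  0.068     ]
[ 19 140   7  10  62] [ 21.7 144.6] [0.47851122 0.01543189 0.068     ]
[ 10 146  91 111 151] [ 54.3 202.4] [ 0.47182339 -0.0148051   0.068     ]
[ 106  155  116   21 1878] [163.6 164.5] [ 0.52007962 -0.04452141  0.068     ]
[ 34 160   7  10  63] [ 36.7 164.6] [0.47794816 0.00265974 0.068     ]
[ 49 180   8  10  67] [ 52.9 184.7] [ 0.47757821 -0.00984595  0.068     ]
[ 67 201   8  11  69] [ 70.2 206.3] [ 0.47683546 -0.02245917  0.068     ]
[ 85 223   7  10  54] [ 87.9 227.8] [ 0.47598018 -0.03461658  0.068     ]
[169 288  16  14 116] [176.5 294.6] [ 0.48314493 -0.08091944  0.068     ]
```

View pics/c3.png

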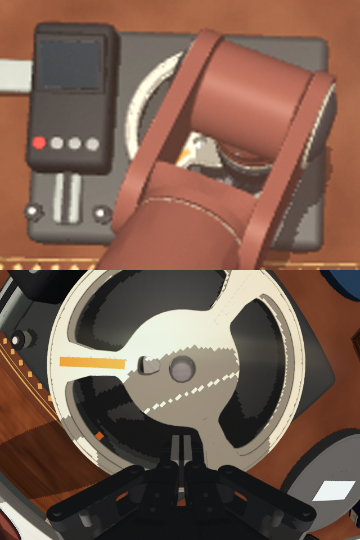

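The stripe is now at about 127°, with the finger 20° behind spoke1, so about 0.85 rad remains. I'll push on and slow down near the end.

Request:
{"api": "drive_tool", "payload": {"rows": [[[0.00015,0.0044,0],-0.075],[[0.00015,0.0044,0],-0.075],[[0.00015,0.0044,0],-0.075],[[0.00015,0.0044,0],-0.075],[[0.00015,0.0044,0],-0.075],[[0.00015,0.0044,0],-0.075],[[0.00015,0.0044,0],-0.075],[[0.00015,0.0044,0],-0.075],[[0,0,0],0]]}}

```text
t: 6.55
tool_pos: [0.5457, -0.1486, 0.1231]
tool_rot: [2.399, 2.028, 0.0]
contact_force: [-0.8, 0.9, -0.5]
opening: 0.0
grip_force: 0.0
```

Request:
{"api": "drive_tool", "payload": {"rows": [[[0,0.0015,0],-0.025],[[0,0.0015,0],-0.025],[[0,0.0015,0],-0.025],[[0,0.0015,0],-0.025],[[0,0.0015,0],-0.025],[[0,0.0015,0],-0.025],[[0,0.0015,0],-0.025],[[0,0.0015,0],-0.025],[[0,0,0],0],[[0,0,0],0]]}}

```text
t: 7.55
tool_pos: [0.5574, -0.1496, 0.1229]
tool_rot: [2.184, 2.258, 0.0]
contact_force: [0.2, 0.6, 0.8]
opening: -0.0
grip_force: 0.0
```

```bash
cat > look.py <<'E'
from h import *
import sys
o=ctrl.get_obs();p=o["tool_pos"];print(p,o["contact_force"],np.hypot(p[0]-.555,p[1]+.0905),np.degrees(np.arctan2(p[1]+.0905,p[0]-.555)))
im=vision.get_image("wrist")
for s,c in spots(im):
    w=wray(im,*c,.067); r=np.hypot(w[0]-.555,w[1]+.0905)
    if r<.115: print(s,c,w,r,np.degrees(np.arctan2(w[1]+.0905,w[0]-.555)))
cv2.imwrite(f"pics/{sys.argv[1]}.png",im["image"])
E
python3 look.py w4
```

```text
[ 0.55743737 -0.14956975  0.12294112] [0.17799787 0.57444583 0.8190513 ] 0.059120012545372365 -87.6371654218801
[ 78   0  10  67 179] [82.1 32.8] [ 0.46057194 -0.02983541  0.067     ] 0.1122356928612824 147.281592033375
[88  0  7 46 53] [90.9 21.7] [ 0.46462414 -0.02599904  0.067     ] 0.11103229242812958 144.4846743243829
[99  0 13 12 86] [105.    4.7] [ 0.47080217 -0.02012086  0.067     ] 0.10973831535909477 140.10848071702978
[96 29 12 14 92] [101.4  35.5] [ 0.47020904 -0.03266398  0.067     ] 0.10263776701879698 145.70205297748336
[87 47  2 21 23] [87.5 57. ] [ 0.46394099 -0.04028157  0.067     ] 0.10398862481987266 151.12356188227326
[94 61 11 13 87] [99.  67.4] [ 0.46972266 -0.04525414  0.067     ] 0.09653710581369514 152.05078330615302
[ 118  147  112   27 1813] [174.1 159.4] [ 0.50164683 -0.08192131  0.067     ] 0.054038453281994796 170.86555645039834
[ 92 239  12  72  76] [ 97.4 274.3] [ 0.46033519 -0.12923088  0.067     ] 0.10228151256094783 -157.7487106007796
[101 252  10  13  73] [105.7 257.8] [ 0.46641877 -0.12133697  0.067     ] 0.09379526983212787 -160.80592560817988
[105 280  10  12  68] [109.9 285.5] [ 0.46597205 -0.1340406   0.067     ] 0.09910478857245872 -153.93828663832446
[110 306   9  11  59] [114.2 311.2] [ 0.46536466 -0.14666004  0.067     ] 0.10577544063425406 -147.93124899780253
[115 331   9  10  50] [119.  335.4] [ 0.46482243 -0.15945331  0.067     ] 0.11351895386875083 -142.59704962991563
```

Request:
{"api": "drive_tool", "payload": {"rows": [[[0,0.001,0],-0.017],[[0,0,0],0],[[0,0.001,0],-0.017],[[0,0,0],0],[[0,0.001,0],-0.017],[[0,0,0],0],[[0,0,0],0]]}}

```text
t: 8.3
tool_pos: [0.5604, -0.1494, 0.1229]
tool_rot: [-2.126, -2.313, -0.0]
contact_force: [0.2, 0.6, 0.0]
opening: 0.0001
grip_force: 0.0
```

```bash
python3 look.py w5 | sed -n '1p;/18[0-9][0-9]\]/p;/17[0-9][0-9]\]/p'
```

```text
[ 0.56039865 -0.14941679  0.12289934] [0.22091887 0.58694137 0.00710327] 0.0591636208244029 -84.76450879533162
[ 118  143  113   30 1881] [174.4 156.8] [ 0.50138815 -0.08372162  0.067     ] 0.05403866166786316 172.79407794215618
```

View pics/w5.png

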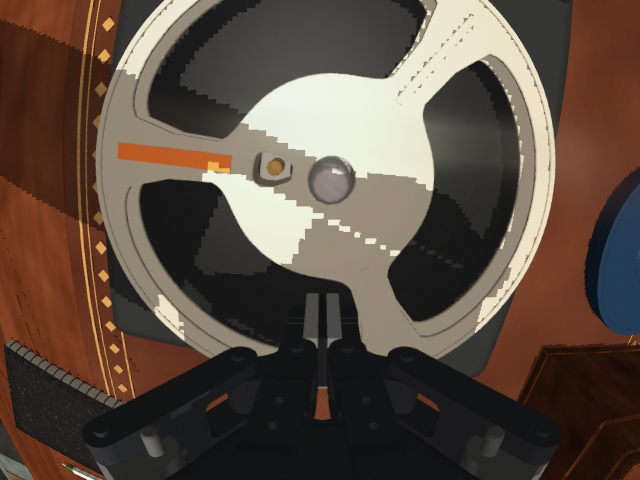

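The pin (276,167) is visible inside the notch. I'll push a little further to confirm that it blocks.

Request:
{"api": "drive_tool", "payload": {"rows": [[[0,0.001,0],-0.017],[[0,0,0],0],[[0,0.001,0],-0.017],[[0,0,0],0],[[0,0,0],0]]}}

```text
t: 8.85
tool_pos: [0.5624, -0.1492, 0.1229]
tool_rot: [-2.087, -2.349, -0.0]
contact_force: [0.9, -0.0, -0.4]
opening: 0.0002
grip_force: 0.0
```

```bash
python3 look.py w6 | sed -n '1p;/ 1[789][0-9][0-9]\]/p'
python3 - <<'E'
from h import *
for n in ("scene",):
    im=vision.get_image(n);cv2.imwrite("pics/s6.png",cv2.resize(im["image"][190:290,230:400],None,fx=4,fy=4,interpolation=cv2.INTER_CUBIC))
E
```

```text
[ 0.56238901 -0.14922957  0.12290166] [ 0.85584083 -0.04137265 -0.42462793] 0.05919256387751112 -82.82906372295965
[ 117  142  115   30 1907] [174.4 156.3] [ 0.50119224 -0.0853742   0.067     ] 0.05405135624155892 174.55834653933314
```

View pics/s6.png

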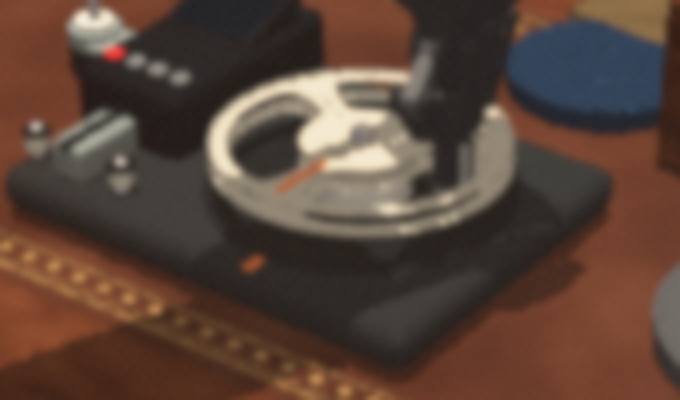

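The reel still turns freely, with its stripe at 174.6° and the mark at 175.7°, so it is aligned. I'll back off, lift out, rise and turn while part-opening the fingers, then check the level.

Request:
{"api": "drive_tool", "payload": {"rows": [[[0,-0.002,0],0],[[0,-0.003,0],0],[[0,0,-0.01],0],[[0,0,-0.02],0],[[0,0,-0.03],0],[[0,0,-0.03],0],[[0,0,-0.03],0],[[0,0,-0.02],0],[[0,0,0],0]]}}

```text
t: 9.85
tool_pos: [0.5591, -0.1505, 0.2681]
tool_rot: [2.081, 2.342, 0.004]
contact_force: [1.0, 0.1, 1.2]
opening: -0.0
grip_force: 0.0
```

Request:
{"api": "drive_tool", "payload": {"rows": [[[0,0,0],-0.137],[[0,0,0],-0.137],[[0,0,0],-0.137],[[0,0,0],-0.137],[[0,0,0],-0.137],[[0,0,0],-0.137],[[0,0,0],-0.137],[[0,0,0],-0.137],[[0,0,0],-0.137],[[0,0,0],-0.137]], "jaw": 0.67}}

```text
t: 10.85
tool_pos: [0.5568, -0.1496, 0.2613]
tool_rot: [-0.121, -3.137, -0.001]
contact_force: [0.0, 0.3, 0.2]
opening: 0.0282
grip_force: 0.0
```

```bash
python3 look.py w7 | sed -n '1p;/ [12][0-9][0-9][0-9]\]/p'
python3 -c "
from h import *
print(ctrl.get_obs()['opening'],ctrl.finger_overhang)"
```

```text
[ 0.55675882 -0.14959776  0.26126432] [0.04963634 0.26807832 0.20686064] 0.059123923580175104 -88.29530783428308
0.02816396809864397 0.0726
```

View pics/w7.png

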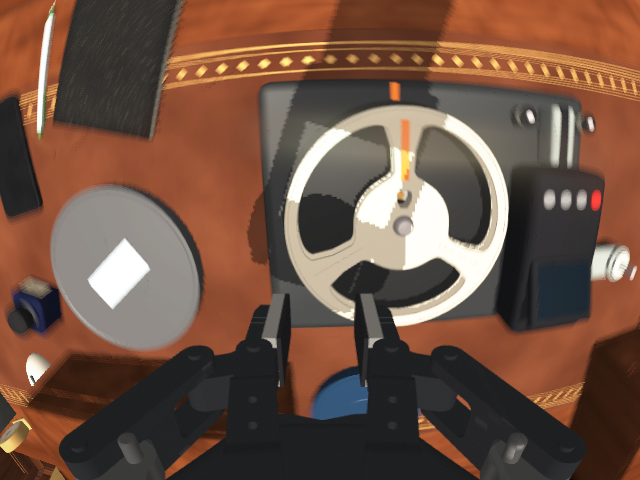

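The stripe (405,150), pin (403,197), spindle (403,226) and mark (395,92) are nearly in line. Next I'll get numbers for level and spindle axis.

```bash
cat > lvl.py <<'E'
from h import *
im=vision.get_image("wrist");I=im["image"];h=cv2.cvtColor(I,cv2.COLOR_BGR2HSV)
def level(S,zt):
    f=240/np.tan(np.radians(im["vertical_fov"])/2);R=np.array(im["R"]);t=np.array(im["t"])
    P=[]
    for a in np.arange(0,360,5):
        # outermost pale pixel along the ray from .075 to .1
        best=None
        for r in np.arange(.072,.1,.0005):
            p=R@np.array([S[0]+r*np.cos(np.radians(a)),S[1]+r*np.sin(np.radians(a)),zt])+t
            th=np.arctan2(np.hypot(p[0],p[1]),p[2]);k=f*th/np.hypot(p[0],p[1]);u,v=int(round(im["cx"]+k*p[0])),int(round(im["cy"]+k*p[1]))
            if 0<=u<640 and 0<=v<480 and h[v,u,2]>125 and h[v,u,1]<70: best=r
        P.append(best)
    return P
E
python3 - <<'E'
from lvl import *
S=wray(im,403.5,226,.078);M=wray(im,395,92,.034);T=wray(im,405,150,.068)
an=lambda a:np.degrees(np.arctan2(a[1],a[0]))
print(S,an(M-S),an(T-S),np.linalg.norm((M-S)[:2]))
P=level(S,.068);print([None if p is None else round(p*1000,1) for p in P])
E
```

```text
[ 0.55421007 -0.08965532  0.078     ] 176.49703686897269 175.2823540103345 0.09811485544131088
[np.float64(91.0), np.float64(91.5), np.float64(91.5), np.float64(92.0), np.float64(91.5), np.float64(91.5), np.float64(92.0), np.float64(91.0), np.float64(91.5), np.float64(91.5), np.float64(91.0), np.float64(91.0), np.float64(91.0), np.float64(90.0), np.float64(91.0), np.float64(91.0), np.float64(90.5), np.float64(90.5), np.float64(89.5), np.float64(90.0), np.float64(90.0), np.float64(89.0), np.float64(89.5), np.float64(89.5), np.float64(88.5), np.float64(88.0), np.float64(88.0), np.float64(87.5), np.float64(87.5), np.float64(87.5), np.float64(87.0), np.float64(86.0), np.float64(85.5), np.float64(85.5), np.float64(85.5), np.float64(84.5), np.float64(85.0), np.float64(85.0), np.float64(85.0), np.float64(85.0), np.float64(85.0), np.float64(85.5), np.float64(85.5), np.float64(88.5), np.float64(99.0), np.float64(95.0), np.float64(92.0), np.float64(86.0), np.float64(86.0), np.float64(86.5), np.float64(86.0), np.float64(86.0), np.float64(86.5), np.float64(87.0), np.float64(87.0), np.float64(87.5), np.float64(88.5), np.float64(88.5), np.float64(88.5), np.float64(89.0), np.float64(89.5), np.float64(90.0), np.float64(90.5), np.float64(90.5), np.float64(90.5), np.float64(91.0), np.float64(91.0), None, None, None, None, np.float64(80.0)]
```

The stripe (175.3°) and mark (176.5°) agree, the pin is in the notch, and the pin side is not raised. I'll move over the hub so the fingers straddle the spindle.

Request:
{"api": "drive_tool", "payload": {"rows": [[[0.003,0.02,0],0],[[0.004,0.02,0],0],[[0,0.019,0],0],[[0,0,0.02],0],[[0,0,0.02],0],[[0,0,0.01],0],[[0,0,0],0],[[0,0,0],0]]}}

```text
t: 11.75
tool_pos: [0.5554, -0.0906, 0.2131]
tool_rot: [-0.132, -3.139, -0.0]
contact_force: [0.0, -0.7, 0.4]
opening: 0.0281
grip_force: 0.0
```

```bash
python3 -c "
from h import *
im=vision.get_image('wrist');cv2.imwrite('pics/w8.png',im['image']);print(ctrl.get_obs()['tool_pos'])"
```

```text
[ 0.55572201 -0.09072511  0.21376448]
```

View pics/w8.png

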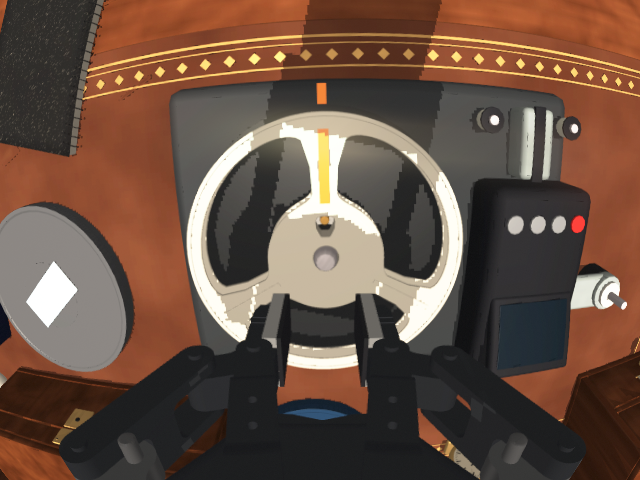

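The fingers are centred on the spindle (u 322 against 325) and everything is in line. I'll descend, then press slowly.

Request:
{"api": "drive_tool", "payload": {"rows": [[[0,0,0.025],0],[[0,0,0.02],0],[[0,0,0.012],0],[[0,0,0.005],0],[[0,0,0.003],0],[[0,0,0.003],0],[[0,0,0],0]]}}

```text
t: 12.5
tool_pos: [0.5556, -0.0906, 0.1454]
tool_rot: [0.13, 3.138, -0.0]
contact_force: [-0.9, 0.0, -0.1]
opening: 0.0281
grip_force: 0.0
```

Request:
{"api": "drive_tool", "payload": {"rows": [[[0,0,0.002],0],[[0,0,0.002],0],[[0,0,0],0]]}}

```text
t: 12.8
tool_pos: [0.5552, -0.0904, 0.1407]
tool_rot: [-0.13, -3.139, -0.0]
contact_force: [-0.4, 0.3, -0.1]
opening: 0.0284
grip_force: 0.0
```

Request:
{"api": "drive_tool", "payload": {"rows": [[[0,0,0.001],0],[[0,0,0.001],0],[[0,0,0.001],0],[[0,0,0],0]]}}

```text
t: 13.2
tool_pos: [0.5556, -0.0907, 0.1391]
tool_rot: [0.13, 3.139, -0.001]
contact_force: [-2.5, 0.2, 6.0]
opening: 0.0284
grip_force: 3.0
```

Request:
{"api": "drive_tool", "payload": {"rows": [[[0,0,0.001],0],[[0,0,0.001],0],[[0,0,0.001],0],[[0,0,0],0]]}}

```text
t: 13.6
tool_pos: [0.5552, -0.0904, 0.1346]
tool_rot: [-0.13, -3.139, -0.0]
contact_force: [-0.1, -0.2, -0.8]
opening: 0.0283
grip_force: 0.0
```

Request:
{"api": "drive_tool", "payload": {"rows": [[[0,0,0.001],0],[[0,0,0.001],0],[[0,0,0.001],0],[[0,0,0],0]]}}

```text
t: 14.0
tool_pos: [0.5553, -0.0904, 0.1323]
tool_rot: [-0.13, -3.138, -0.0]
contact_force: [-2.6, 0.8, 4.6]
opening: 0.0284
grip_force: 2.2
```

Request:
{"api": "drive_tool", "payload": {"rows": [[[0,0,0.001],0],[[0,0,0.001],0],[[0,0,0],0]]}}

```text
t: 14.3
tool_pos: [0.5555, -0.0904, 0.1323]
tool_rot: [-0.129, -3.138, -0.0]
contact_force: [-8.7, 3.1, 15.3]
opening: 0.0281
grip_force: 7.6
```

The tool stopped firm at 15 N, about 7 mm below first contact. I'll retreat straight up and check.

Request:
{"api": "drive_tool", "payload": {"rows": [[[0,0,-0.005],0],[[0,0,-0.015],0],[[0,0,-0.03],0],[[0,0,-0.03],0],[[0,0,-0.03],0],[[0,0,-0.03],0],[[0,0,0],0],[[0,0,0],0]]}}

```text
t: 15.1
tool_pos: [0.5557, -0.0906, 0.2711]
tool_rot: [0.13, 3.137, -0.001]
contact_force: [-0.4, 0.0, -0.4]
opening: 0.0281
grip_force: 0.0
```

Request:
{"api": "drive_tool", "payload": {"rows": [[[0.04,0.01,-0.03],0],[[0.04,0.01,-0.03],0],[[0.03,0.01,-0.02],0],[[0,-0.04,0],0],[[0,-0.045,0],0],[[0,-0.045,0],0],[[0,-0.045,0],0],[[0,-0.045,0],0],[[0,0,0],0],[[0,0,0],0]]}}

```text
t: 16.1
tool_pos: [0.4309, -0.2716, 0.3466]
tool_rot: [-0.133, -3.136, -0.004]
contact_force: [0.5, 0.1, 0.5]
opening: 0.0284
grip_force: 0.0
```

Run:
```python
from h import *
o=ctrl.get_obs();print(o["tool_pos"],o["contact_force"],o["t"])
t=vision.get_image("top")["image"][150:270,190:350];s=vision.get_image("scene")["image"][180:300,220:380]
cv2.imwrite("pics/end.png",np.vstack([cv2.resize(x,None,fx=2.5,fy=2.5,interpolation=cv2.INTER_CUBIC) for x in(t,s)]))
```

```text
[ 0.43085708 -0.2716013   0.34661408] [0.48083293 0.06966289 0.46209816] 16.1
```

View pics/end.png

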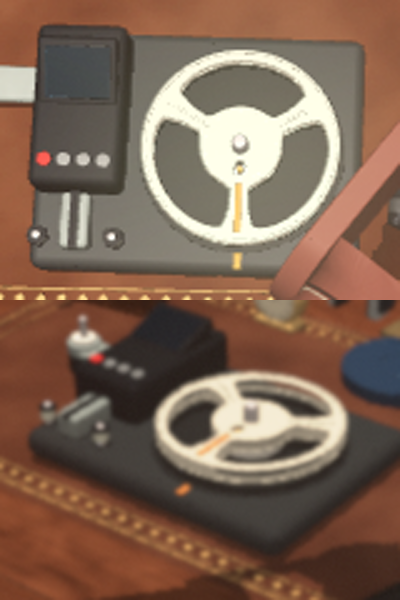

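The reel lies level, with stripe, pin and mark in line, and it fell away from the fingers before the firm stop, so it has snapped home. The hand is clear, so I'm handing in.

```bash
python3 -c "
from station import ctrl
print(ctrl.finish_job())"
```

```text
the job is handed in; nothing more can be done
None
```

The reel was turned until its notch dropped over the drive pin, then pressed home. It looks level on the flange in the final pictures, the hand is clear of everything, and the job was handed in at about 16 s.

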